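# Drying row of salsa cups by height

### The job

Put the four upside-down steel salsa cups on the drying rack, one over each peg, still upside down and sitting fully down on the rack, in order of height: the tallest on the peg nearest the blue salsa bowl, stepping down to the shortest on the peg nearest the red colander. Do not tip a cup over, and leave the bowl and the colander where they stand.

Things in the scene. Friction and masses are not known exactly. Their poses are not given: they have to be found in the camera images.
- cup_l: the tallest of four stainless salsa cups, standing upside down: flat closed foot up, open mouth with flange down. 100 mm tall; straight round body 63 mm outside, 57 mm inside diameter (hollow, foot 4 mm thick); flange at the bottom 75 mm diameter, 4 mm thick. 70 to 250 g. Origin on the axis at the flange's underside (lower end), z up.
- cup_m: the second tallest of four stainless salsa cups, standing upside down: flat closed foot up, open mouth with flange down. 84 mm tall; straight round body 56 mm outside, 50 mm inside diameter (hollow, foot 4 mm thick); flange at the bottom 68 mm diameter, 4 mm thick. 70 to 250 g. Origin on the axis at the flange's underside (lower end), z up.
- cup_s: the third tallest of four stainless salsa cups, standing upside down: flat closed foot up, open mouth with flange down. 68 mm tall; straight round body 49 mm outside, 43 mm inside diameter (hollow, foot 4 mm thick); flange at the bottom 61 mm diameter, 4 mm thick. 70 to 250 g. Origin on the axis at the flange's underside (lower end), z up.
- cup_xs: the shortest of four stainless salsa cups, standing upside down: flat closed foot up, open mouth with flange down. 52 mm tall; straight round body 42 mm outside, 36 mm inside diameter (hollow, foot 4 mm thick); flange at the bottom 54 mm diameter, 4 mm thick. 70 to 250 g. Origin on the axis at the flange's underside (lower end), z up.
- peg_a: one of four identical white pegs fixed upright in a straight row, 110 mm apart, on a low fixed wooden rack (430 x 100 mm, top 15 mm above the counter). 24 mm diameter for its lower 14 mm, then tapering to 12 mm at its top, 28 mm above the rack. Origin on the peg's axis at the rack's top surface, z up. The letters are not in row order; they shuffle at every start.
- peg_b: one of four identical white pegs fixed upright in a straight row, 110 mm apart, on a low fixed wooden rack (430 x 100 mm, top 15 mm above the counter). 24 mm diameter for its lower 14 mm, then tapering to 12 mm at its top, 28 mm above the rack. Origin on the peg's axis at the rack's top surface, z up. The letters are not in row order; they shuffle at every start.
- peg_c: one of four identical white pegs fixed upright in a straight row, 110 mm apart, on a low fixed wooden rack (430 x 100 mm, top 15 mm above the counter). 24 mm diameter for its lower 14 mm, then tapering to 12 mm at its top, 28 mm above the rack. Origin on the peg's axis at the rack's top surface, z up. The letters are not in row order; they shuffle at every start.
- peg_d: one of four identical white pegs fixed upright in a straight row, 110 mm apart, on a low fixed wooden rack (430 x 100 mm, top 15 mm above the counter). 24 mm diameter for its lower 14 mm, then tapering to 12 mm at its top, 28 mm above the rack. Origin on the peg's axis at the rack's top surface, z up. The letters are not in row order; they shuffle at every start.
- bowl: cobalt blue ceramic salsa bowl, 120 mm diameter, 55 mm tall, loose, standing on the counter just beyond one end of the rack in line with the row (about 155 mm from the nearest peg); which end differs. Origin at the centre of its underside.
- colander: red plastic colander, 160 mm diameter (198 mm over its two handles), 80 mm tall, loose, standing on the counter beyond the other end of the rack. Origin at the centre of its underside.
Things that resemble listed ones, but are neither listed nor needed, are in the scene too. What is shaped like the cup_xs but black or yellow is not meant. What is shaped like the cup_l but purple is not meant.

How it is judged (in metres and radians):
At the end, for the whole second after the job is handed in: Each cup over its own peg (axes within 16 mm), flange on the rack (origin 11 to 19 mm above the counter), upright within 0.1 rad, released, at rest; from the bowl outwards tallest to shortest (centres under 205, 205 to 315, 315 to 425, over 425 mm from the bowl's) ((horizontal distance between cup_l and peg_a below 0.016 m or horizontal distance between cup_l and peg_b below 0.016 m or horizontal distance between cup_l and peg_c below 0.016 m or horizontal distance between cup_l and peg_d below 0.016 m) and horizontal distance between cup_l and bowl below 0.205 m and height (world z) of cup_l between 0.011 and 0.019 m and angle between each of cup_l, cup_m, cup_s, cup_xs's own z axis and vertical below 0.1 rad and linear speed of each of cup_l, cup_m, cup_s, cup_xs below 0.02 m/s and (horizontal distance between cup_m and peg_a below 0.016 m or horizontal distance between cup_m and peg_b below 0.016 m or horizontal distance between cup_m and peg_c below 0.016 m or horizontal distance between cup_m and peg_d below 0.016 m) and horizontal distance between cup_m and bowl between 0.205 and 0.315 m and height (world z) of cup_m between 0.011 and 0.019 m and (horizontal distance between cup_s and peg_a below 0.016 m or horizontal distance between cup_s and peg_b below 0.016 m or horizontal distance between cup_s and peg_c below 0.016 m or horizontal distance between cup_s and peg_d below 0.016 m) and horizontal distance between cup_s and bowl between 0.315 and 0.425 m and height (world z) of cup_s between 0.011 and 0.019 m and (horizontal distance between cup_xs and peg_a below 0.016 m or horizontal distance between cup_xs and peg_b below 0.016 m or horizontal distance between cup_xs and peg_c below 0.016 m or horizontal distance between cup_xs and peg_d below 0.016 m) and horizontal distance between cup_xs and bowl above 0.425 m and height (world z) of cup_xs between 0.011 and 0.019 m); the robot touches nothing.
It fails at once if the bowl is shifted by more than 30 mm (distance of bowl from where it was at the start of the episode above 0.03 m).
It fails at once if the colander is shifted by more than 30 mm (distance of colander from where it was at the start of the episode above 0.03 m).
It fails at once if a cup is tipped over (more than 0.8 rad) (angle between any of cup_l, cup_m, cup_s, cup_xs's own z axis and vertical above 0.8 rad).
It also fails if it takes over 109 s, if anything falls off the work surface, if the arm or the gripper's body presses on something with over 40 N, if the wrist force passes 120 N, or if a joint passes its speed limit or range.

### The arm

A 7-joint arm with a two-finger parallel gripper is mounted at the origin on the work surface. World frame = base frame: x ahead of the robot, y to its left, z up, the work surface at z = 0. Lengths are in mm, angles in rad, forces in N, time in s.
With the tool pointing down it reaches from about 400 to 850 mm from the base axis. Payload 4.4 kg.
Tool frame: the origin (TCP) lies midway between the tips of the shut fingers; the grasp point (between the pads) lies behind it (bot.grasp_offset is the z of the grasp point in the tool frame, in mm); z points along the fingers, y is the line along which they close (so a half turn about z gives the same grasp; the last joint's range is limited). The gripper opens to 94 mm and grips with 3 to 60 N. Pads are 16 mm wide; open, the fingers measure 119 mm over their backs; the gripper's body (75 mm by 177 mm) begins 78 mm behind the grasp point.
Start: joints at [1.152, 0.628, 0.038, 1.517, -0.027, 0.996, -0.02], TCP at [224.621, -609.97, 205.478] pointing down, gripper open.
Joint ranges: [-3.06, 3.06], [-0.37, 2.12], [-1.25, 1.32], [0.18, 2.47], [-1.1, 4.24], [0.23, 1.98], [-2.94, 2.94]. Speed limits (rad/s): [2.57, 2.57, 3.14, 3.14, 3.14, 3.14, 3.14].

### API

Orientations are given as [roll, pitch, yaw] about the fixed x, y, z axes, in that order (R = Rz(yaw) Ry(pitch) Rx(roll)).
In Python, from station import bot gives the robot as it stands.
- The arm moves only by the tool drive_tool, never from a script. Its argument "motion" is a list that holds one entry, the list of rows, each a list of 7 numbers: the shift along the tool's x, y, z in mm, then the turn, a rotation vector about the tool's x, y, z in degrees, then the opening, from 0 (shut) to 1 (fully open). In form: [[[x, y, z, wx, wy, wz, gripper], ...]]. A call has 1 to 10 rows; each row is the pose to reach, as a shift and turn from the pose commanded when the call began, along the tool's axes at that moment; what a row does not reach only later rows make up. A row lasts 1/10 s, in which the tool goes at most 50 mm and 8.59 degrees, less where a joint would pass 70% of its speed; a pose out of reach is approached as far as the arm can. A call with a gripper value outside its range is refused whole. The fingers move at their own pace and stop on an object; "force" is the grip in N (left out, the last holds). Time passes only in rows, so rows that repeat a pose let the fingers close. It gives the time, the measured TCP pose, the force, the opening and the grip force at its end, in the units of the state.
- bot.get_state(): the state, without advancing time (a new reading comes with each control period).
- bot.grab_frame(name): name is "side" or "top"; returns (picture, depth): 480x640x3 uint8, red, green, blue; 480x640 float32, mm along the optical axis (not along the pixel's ray), 0 where there is no reading.
- bot.calibration(name): a dict with "fx", "fy", "cx", "cy" (pixels), "T" (4x4, takes a point from camera to world coordinates). Camera axes: x right, y up, looking along -z (the intrinsics and any distortion apply to the point x, -y, -z); pixel columns grow to the right and rows downward; lengths in mm; the calibration is good to about 2 mm. A picture is of the moment at which its call begins. calibration takes no time and is no camera call.
- bot.finish_job(): hands the job in; it is judged then, once.
The state is a dict: "clock": time; "q": joint angles; "dq": joint speeds; "tau": joint torques, N m; "tcp_pos": TCP position; "ee_rot": TCP orientation; "contact_force": force on the tool from outside, world axes, zero at the start; "torque": the same for the moment, N m; "gripper_width": finger opening in mm; "grasp_force": force on a finger pad.
Only numpy, scipy, OpenCV 4.12 (cv2) and the standard library are available. Lean on these libraries where they do the work, as an engineer would, in place of code of your own. Each camera call takes 0.05 s, during which the arm holds its last target. There are 200 camera calls.

## Working session

There is one attempt and no reset: what is moved stays moved. The work goes in short steps, Python scripts to look and compute and a tool call to move; the robot and the scene stay as the last step left them, time stands still between calls to the robot, and variables do not carry over. Pictures are saved under pics/ and viewed, at most 14 in all, crops included, and the job is handed in when it is done.

Besides the shell and the picture viewer there is one more tool, called by a JSON object that holds its "api" and its "payload". drive_tool: Moves the arm, as the interface text tells. Its arguments: {"type":"object","properties":{"motion":{"type":"array","items":{"type":"array","items":{"type":"array","items":{"type":"number"}}}},"force":{"type":"number"}},"required":["motion"]}

```bash
mkdir -p pics; ls; python3 - <<'E'
from station import bot
import cv2,numpy as np
for n in("side","top"):
    p,d=bot.grab_frame(n);cv2.imwrite(f"pics/{n}0.png",p[:,:,::-1]);np.savez(f"{n}0.npz",p=p,d=d)
    c=bot.calibration(n);print(n,{k:np.round(v,3).tolist() for k,v in c.items()})
s=bot.get_state();print({k:np.round(v,3).tolist() for k,v in s.items()},bot.grasp_offset)
E
```

```text
pics
side {'fx': 523.886, 'fy': 523.886, 'cx': 319.253, 'cy': 242.529, 'T': [[-0.995, 0.052, -0.088, 456.691], [-0.102, -0.604, 0.791, 791.915], [-0.013, 0.796, 0.606, 658.903], [0.0, 0.0, 0.0, 1.0]]}
top {'fx': 457.719, 'fy': 457.719, 'cx': 319.02, 'cy': 235.647, 'T': [[-0.018, 0.998, -0.066, 499.982], [-0.999, -0.016, 0.035, 30.719], [0.034, 0.066, 0.997, 1041.747], [0.0, 0.0, 0.0, 1.0]]}
{'clock': 0.1, 'q': [1.152, 0.629, 0.038, 1.518, -0.027, 0.996, -0.02], 'dq': [-0.001, -0.002, 0.0, -0.002, 0.001, 0.001, -0.0], 'tau': [0.002, -55.079, 1.147, -18.712, -0.052, 0.019, 0.0], 'tcp_pos': [224.416, -609.415, 204.661], 'ee_rot': [-3.14, 0.0, 0.353], 'contact_force': [0.173, -0.21, -0.046], 'torque': [-0.003, 0.003, -0.026], 'grasp_force': 0.0, 'gripper_width': 93.858} -18.8
```

View pics/top0.png

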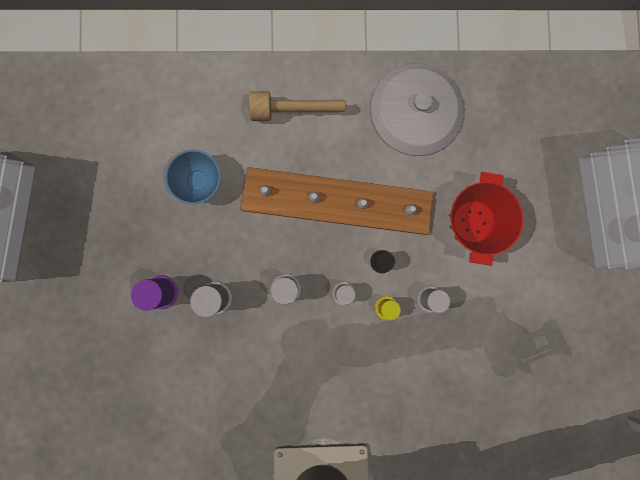

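View pics/side0.png

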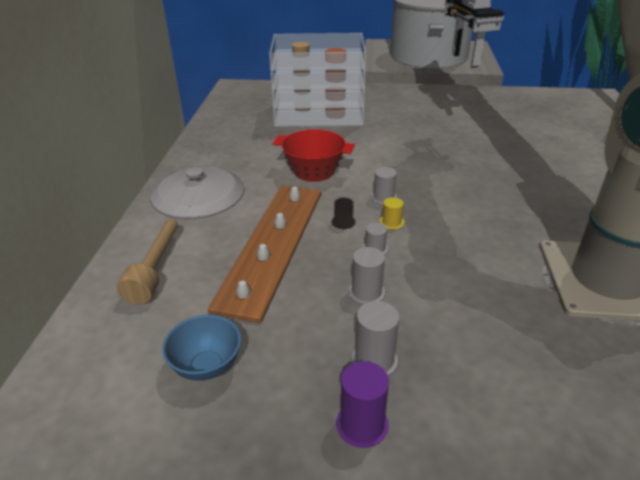

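The top view shows the cups from left to right: l (208,300), m (285,290), xs (344,294) and s (438,300). The pegs run from (265,190) next to the bowl at (193,177) to (411,210) next to the colander. The side view agrees with this.

```bash
cat > h.py <<'E'
import numpy as np
from station import bot
def world(n,d):
    c=bot.calibration(n);v,u=np.mgrid[:480,:640]
    P=np.stack([(u-c['cx'])/c['fx']*d,-(v-c['cy'])/c['fy']*d,-d],-1)
    return P@c['T'][:3,:3].T+c['T'][:3,3]
def plane(n,uv,z):
    c=bot.calibration(n);r=c['T'][:3,:3]@[(uv[0]-c['cx'])/c['fx'],-(uv[1]-c['cy'])/c['fy'],-1]
    o=c['T'][:3,3];return (o+r*(z-o[2])/r[2])[:2]
def pix(n,p):
    c=bot.calibration(n);q=c['T'][:3,:3].T@(np.array(p)-c['T'][:3,3])
    return np.array([c['cx']-c['fx']*q[0]/q[2],c['cy']+c['fy']*q[1]/q[2]])
def blob(n,W,d,uv,z,tol,r=28):
    v,u=np.mgrid[:480,:640]
    m=(d>0)&(abs(W[...,2]-z)<tol)&(np.hypot(u-uv[0],v-uv[1])<r)
    k=np.argwhere(m)[:,::-1];lo,hi=k.min(0),k.max(0)
    return k.mean(0),m.sum(),(lo+hi)/2,hi-lo+1,np.median(W[m],0)
E
python3 - <<'E'
from h import *
T=np.load('top0.npz');S=np.load('side0.npz')
W=world('top',T['d']);V=world('side',S['d'])
print('table',np.round([W[350,500],W[330,100],V[250,450]],1))
def rep(nm,n,W,d,uv,z,tol,r,su=None):
    k,a,b,sz,md=blob(n,W,d,uv,z,tol,r)
    print(nm,n,np.round(k,1),a,sz,'mean',np.round(plane(n,k,z),1),'bbox',np.round(plane(n,b,z),1),'med',np.round(md,1))
for nm,t,s,z in [('l',(208,300),(377,318),100),('m',(285,290),(369,259),84),('s',(438,300),(385,175),68),('xs',(344,294),(376,231),52)]:
    rep(nm,'top',W,T['d'],t,z,7,24);rep(nm,'side',V,S['d'],s,z,5,26)
for t,s in [((265,190),(243,284)),((314,197),(263,246)),((362,203),(281,214)),((411,210),(295,188))]:
    rep('peg','top',W,T['d'],t,41,9,9);rep('peg','side',V,S['d'],s,41,7,9)
rep('bowl','top',W,T['d'],(193,177),55,8,40)
for n,uv in(('yel',(390,307)),('blk',(382,261))):rep(n,'top',W,T['d'],uv,52,7,20)
E
```

```text
table [[ 3.006e+02 -4.138e+02 -2.500e+00]
 [ 3.668e+02  4.837e+02  4.000e-01]
 [ 2.854e+02 -6.890e+01 -2.400e+00]]
l top [206.  300.8] 761 [31 31] mean [433.2 229.5] bbox [432.8 229.5] med [432.9 229.9  98.5]
l side [377.7 316.6] 1071 [42 33] mean [433.4 235.2] bbox [433.7 236.2] med [433.2 235.1  99.6]
m top [284.3 290.3] 559 [27 27] mean [450.4  71.5] bbox [451.   72.1] med [450.6  71.9  82.4]
m side [368.7 257.6] 559 [32 23] mean [450.3  77.2] bbox [450.6  78.5] med [450.3  77.   83.5]
s top [438.4 300.8] 416 [24 23] mean [ 420.8 -255.3] bbox [ 420.2 -255.5] med [ 420.5 -255.8   66.3]
s side [385.5 172.7] 218 [22 13] mean [ 420.6 -250. ] bbox [ 420.7 -248.6] med [ 420.5 -251.4   67.2]
xs top [345.7 294.3] 291 [20 20] mean [437.6 -59. ] bbox [437.1 -58.5] med [437.9 -59.4  50.4]
xs side [376.3 228.9] 237 [23 29] mean [437.3 -53.9] bbox [436.4 -77.9] med [437.6 -54.   51.4]
peg top [265.2 189.6] 61 [9 9] mean [669.1 112.4] bbox [668.2 112.8] med [669.2 112.6  38.3]
peg side [242.6 285.1] 77 [12  9] mean [669.  120.2] bbox [669.2 120. ] med [669.5 119.   39.9]
peg top [314.4 196. ] 6
[... 167 characters left out ...]
eg top [363.  202.1] 60 [10  9] mean [ 638.5 -102.8] bbox [ 638.7 -101.7] med [ 638.7 -102.9   38.7]
peg side [279.7 216.5] 52 [9 8] mean [638.2 -96.6] bbox [637.5 -96.8] med [638.8 -97.9  39.5]
peg top [412.1 208.8] 62 [ 9 10] mean [ 622.  -211.7] bbox [ 622.7 -211.5] med [ 622.2 -212.4   38. ]
peg side [294.4 190. ] 45 [8 8] mean [ 622.1 -203.7] bbox [ 621.6 -201.4] med [ 622.9 -206.5   38.7]
bowl top [190.5 174.3] 512 [55 54] mean [702.1 271.7] bbox [697.2 266.3] med [708.4 277.1  52.6]
yel top [390.8 309.4] 292 [20 20] mean [ 403.2 -155.7] bbox [ 402.9 -155.1] med [ 403.4 -156.2   50.4]
blk top [385.6 260.9] 287 [20 19] mean [ 507.7 -147.3] bbox [ 507.5 -147.2] med [ 507.6 -147.9   50.5]
```

{"api": "drive_tool", "payload": {"motion": [[[307, -267, 0, 0, 0, -69.8, 1], [307, -267, 0, 0, 0, -69.8, 1], [307, -267, 0, 0, 0, -69.8, 1], [307, -267, 0, 0, 0, -69.8, 1], [307, -267, 0, 0, 0, -69.8, 1], [307, -267, 0, 0, 0, -69.8, 1], [307, -267, 0, 0, 0, -69.8, 1], [307, -267, 0, 0, 0, -69.8, 1], [307, -267, 0, 0, 0, -69.8, 1], [307, -267, 0, 0, 0, -69.8, 1]]], "force": 25}}

```text
clock: 1.1
tcp_pos: [421.1, -251.8, 205.4]
ee_rot: [-3.141, -0.001, 1.574]
contact_force: [0.1, -0.9, -0.0]
gripper_width: 93.9
grasp_force: 0.0
```

{"api": "drive_tool", "payload": {"motion": [[[-1, 0, 40, 0, 0, 0, 1], [-1, 0, 80, 0, 0, 0, 1], [-1, 0, 120, 0, 0, 0, 1], [-1, 0, 150, 0, 0, 0, 1], [-1, 0, 165, 0, 0, 0, 1], [-1, 0, 180, 0, 0, 0, 1], [-1, 0, 180, 0, 0, 0, 1]]]}}

```text
clock: 1.8
tcp_pos: [418.0, -255.8, 23.6]
ee_rot: [-3.137, -0.0, 1.567]
contact_force: [-0.6, 0.4, -0.0]
gripper_width: 94.1
grasp_force: 0.0
```

```bash
python3 - <<'E'
from h import *
import cv2
o=[]
for n,(a,b) in(("side",(385,175)),("top",(438,300))):
    p,d=bot.grab_frame(n);o.append(cv2.resize(p[max(0,b-60):b+60,a-65:a+65,::-1],(390,360)))
cv2.imwrite("pics/c1.png",np.hstack(o));s=bot.get_state();print(s['tcp_pos'],s['contact_force'])
E
```

```text
[ 419.59779951 -255.7774009    25.39735882] [-0.23515755 -0.12882484 -0.47676216]
```

View pics/c1.png

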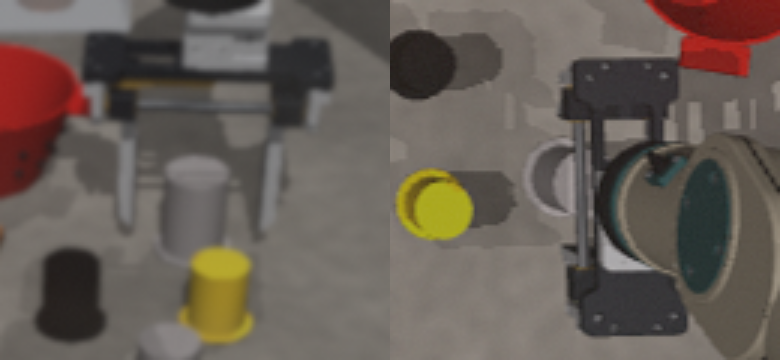

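The fingers straddle cup_s, so I'm closing on it and lifting.

{"api": "drive_tool", "payload": {"motion": [[[0, 0, 0, 0, 0, 0, 0], [0, 0, 0, 0, 0, 0, 0], [0, 0, 0, 0, 0, 0, 0], [0, 0, 0, 0, 0, 0, 0], [0, 0, 0, 0, 0, 0, 0], [0, 0, 0, 0, 0, 0, 0], [0, 0, -15, 0, 0, 0, 0], [0, 0, -45, 0, 0, 0, 0], [0, 0, -85, 0, 0, 0, 0], [0, 0, -110, 0, 0, 0, 0]]]}}

```text
clock: 2.9
tcp_pos: [421.0, -254.4, 137.5]
ee_rot: [3.14, 0.001, 1.571]
contact_force: [0.6, -1.2, -1.4]
gripper_width: 49.0
grasp_force: 25.0
```

{"api": "drive_tool", "payload": {"motion": [[[14, 20, 0, 0, 0, 0, 0], [39, 55, 0, 0, 0, 0, 0], [67, 95, 0, 0, 0, 0, 0], [95, 135, 0, 0, 0, 0, 0], [120, 170, 0, 0, 0, 0, 0], [140, 199, 0, 0, 0, 0, 0], [151, 214, 0, 0, 0, 0, 0], [154, 218, 0, 0, 0, 0, 0], [154, 218, 0, 0, 0, 0, 0], [154, 218, 0, 0, 0, 0, 0]]]}}

```text
clock: 3.9
tcp_pos: [636.9, -101.9, 135.1]
ee_rot: [-3.14, 0.001, 1.57]
contact_force: [-0.4, -0.1, -0.4]
gripper_width: 49.4
grasp_force: 25.0
```

{"api": "drive_tool", "payload": {"motion": [[[0, 0, 20, 0, 0, 0, 0], [0, 0, 45, 0, 0, 0, 0], [0, 0, 57, 0, 0, 0, 0], [0, 0, 57, 0, 0, 0, 0], [0, 0, 57, 0, 0, 0, 0]]]}}

```text
clock: 4.4
tcp_pos: [638.5, -100.9, 79.0]
ee_rot: [3.141, 0.0, 1.57]
contact_force: [-0.4, -0.7, -0.8]
gripper_width: 49.2
grasp_force: 25.0
```

```bash
python3 - <<'E'
from h import *
import cv2
s=bot.get_state();print(s['tcp_pos'],s['contact_force'],s['gripper_width'])
o=[]
for n in("side","top"):
    p,d=bot.grab_frame(n);a,b=pix(n,(638,-100,60)).astype(int);o.append(cv2.resize(p[b-60:b+60,a-65:a+65,::-1],(390,360)))
    W=world(n,d);z=s['tcp_pos'][2]-25.4+68
    k,m,bb,sz,md=blob(n,W,d,pix(n,(638,-100,z)),z,5,26);print(n,m,plane(n,k,z),md,sz)
cv2.imwrite("pics/c2.png",np.hstack(o))
E
```

```text
[ 638.46171735 -100.93674063   79.04932521] [-0.43144907 -0.71686986 -0.76624841] 49.17821730547163
side 336 [639.26202626 -96.2397161 ] [639.91374885 -95.08655922 121.0057539 ] [38 15]
top 7 [639.95362588 -80.1090548 ] [640.36913185 -80.21442893 121.18265265] [1 7]
```

View pics/c2.png

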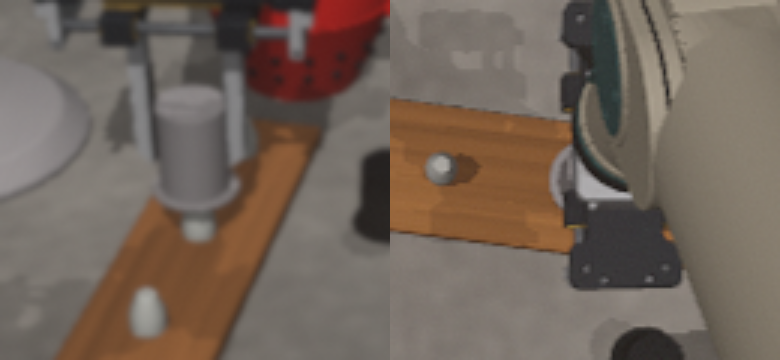

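The cup is centred over peg 3 within about 2 mm, so I'm lowering it.

{"api": "drive_tool", "payload": {"motion": [[[0, 0, 10, 0, 0, 0, 0], [0, 0, 20, 0, 0, 0, 0], [0, 0, 28, 0, 0, 0, 0], [0, 0, 33, 0, 0, 0, 0], [0, 0, 36, 0, 0, 0, 0], [0, 0, 37, 0, 0, 0, 0], [0, 0, 37, 0, 0, 0, 0]]]}}

```text
clock: 5.2
tcp_pos: [638.5, -100.2, 41.4]
ee_rot: [3.142, -0.0, 1.571]
contact_force: [-0.3, 0.4, -2.2]
gripper_width: 49.3
grasp_force: 25.0
```

{"api": "drive_tool", "payload": {"motion": [[[0, 0, 1, 0, 0, 0, 1], [0, 0, 1, 0, 0, 0, 1], [0, 0, 1, 0, 0, 0, 1], [0, 0, 1, 0, 0, 0, 1], [0, 0, 1, 0, 0, 0, 1], [0, 0, -20, 0, 0, 0, 1], [0, 0, -60, 0, 0, 0, 1], [0, 0, -110, 0, 0, 0, 1], [0, 0, -140, 0, 0, 0, 1], [0, 0, -140, 0, 0, 0, 1]]]}}

```text
clock: 6.2
tcp_pos: [641.9, -100.4, 187.0]
ee_rot: [3.132, 0.001, 1.571]
contact_force: [-0.3, -0.3, 0.6]
gripper_width: 93.9
grasp_force: 0.0
```

{"api": "drive_tool", "payload": {"motion": [[[44, -201, 0, 0, 0, 0, 1], [44, -201, 0, 0, 0, 0, 1], [44, -201, 0, 0, 0, 0, 1], [44, -201, 0, 0, 0, 0, 1], [44, -201, 0, 0, 0, 0, 1], [44, -201, 30, 0, 0, 0, 1], [44, -201, 70, 0, 0, 0, 1], [44, -201, 100, 0, 0, 0, 1], [44, -201, 100, 0, 0, 0, 1], [44, -201, 100, 0, 0, 0, 1]]]}}

```text
clock: 7.2
tcp_pos: [437.4, -56.2, 81.3]
ee_rot: [-3.14, -0.0, 1.571]
contact_force: [0.1, 0.0, 0.5]
gripper_width: 93.6
grasp_force: 0.0
```

```bash
python3 - <<'E'
from h import *
import cv2
s=bot.get_state();print(s['tcp_pos'])
o=[]
for n,c,z in(("side",(437.5,-56.5,52),52),("side",(638,-100,60),83)):
    p,d=bot.grab_frame(n);a,b=pix(n,c).astype(int);o.append(cv2.resize(p[b-60:b+60,a-65:a+65,::-1],(390,360)))
    W=world(n,d);k,m,bb,sz,md=blob(n,W,d,pix(n,(*c[:2],z)),z,5,20);print(n,m,plane(n,k,z),md,sz)
cv2.imwrite("pics/c3.png",np.hstack(o))
E
```

```text
[437.44841152 -56.19788412  81.29968065]
side 231 [437.43289598 -53.35036856] [437.69746485 -54.64003202  51.22670514] [21 14]
side 271 [638.76727919 -97.29923953] [638.74097931 -97.94364285  82.43715966] [24 14]
```

View pics/c3.png

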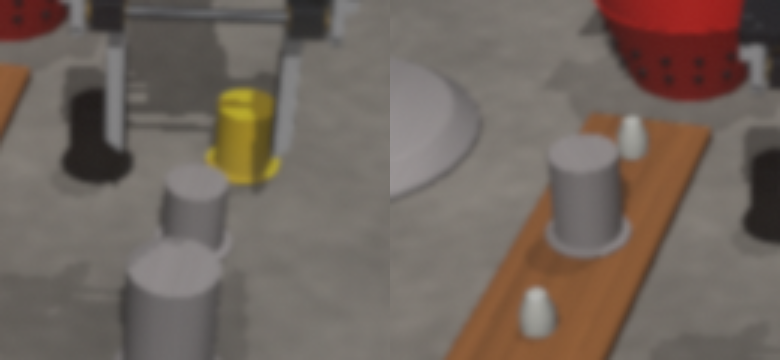

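Cup_s is seated, with its top at 82.4 mm against 83 expected. The gripper is lined up over cup_xs.

{"api": "drive_tool", "payload": {"motion": [[[0, 0, 30, 0, 0, 0, 1], [0, 0, 55, 0, 0, 0, 1], [0, 0, 68, 0, 0, 0, 1], [0, 0, 68, 0, 0, 0, 1], [0, 0, 68, 0, 0, 0, 0], [0, 0, 68, 0, 0, 0, 0], [0, 0, 68, 0, 0, 0, 0], [0, 0, 68, 0, 0, 0, 0], [0, 0, 68, 0, 0, 0, 0], [0, 0, 68, 0, 0, 0, 0]]]}}

```text
clock: 8.3
tcp_pos: [437.6, -56.3, 13.7]
ee_rot: [3.141, 0.0, 1.571]
contact_force: [-0.4, 0.0, -0.7]
gripper_width: 49.4
grasp_force: 0.0
```

{"api": "drive_tool", "payload": {"motion": [[[0, 0, 0, 0, 0, 0, 0], [0, 0, 0, 0, 0, 0, 0], [0, 0, 0, 0, 0, 0, 0], [0, 0, -15, 0, 0, 0, 0], [0, 0, -45, 0, 0, 0, 0], [0, 0, -85, 0, 0, 0, 0], [0, 0, -110, 0, 0, 0, 0], [0, 0, -110, 0, 0, 0, 0]]]}}

```text
clock: 9.1
tcp_pos: [439.6, -56.5, 126.1]
ee_rot: [3.135, 0.0, 1.57]
contact_force: [0.1, -0.7, -1.2]
gripper_width: 41.5
grasp_force: 25.0
```

{"api": "drive_tool", "payload": {"motion": [[[-16, 19, 0, 0, 0, 0, 0], [-43, 52, 0, 0, 0, 0, 0], [-72, 88, 0, 0, 0, 0, 0], [-101, 124, 0, 0, 0, 0, 0], [-127, 156, 0, 0, 0, 0, 0], [-145, 177, 0, 0, 0, 0, 0], [-152, 184, 0, 0, 0, 0, 0], [-152, 184, 0, 0, 0, 0, 0], [-152, 184, 25, 0, 0, 0, 0], [-152, 184, 50, 0, 0, 0, 0]]]}}

```text
clock: 10.1
tcp_pos: [620.5, -206.6, 73.0]
ee_rot: [-3.141, -0.001, 1.573]
contact_force: [0.4, 0.2, -1.1]
gripper_width: 41.8
grasp_force: 25.0
```

```bash
python3 - <<'E'
from h import *
import cv2
s=bot.get_state();print(s['tcp_pos'],s['contact_force'],s['gripper_width'],s['grasp_force'])
n="side";c=(622,-208,60);p,d=bot.grab_frame(n);a,b=pix(n,c).astype(int);cv2.imwrite("pics/c4.png",cv2.resize(p[b-50:b+60,a-65:a+65,::-1],(520,440)))
E
```

```text
[ 620.48907952 -206.56527308   73.03706028] [ 0.40901997  0.23391415 -1.05489121] 41.82840152287025 24.999640295282006
```

View pics/c4.png

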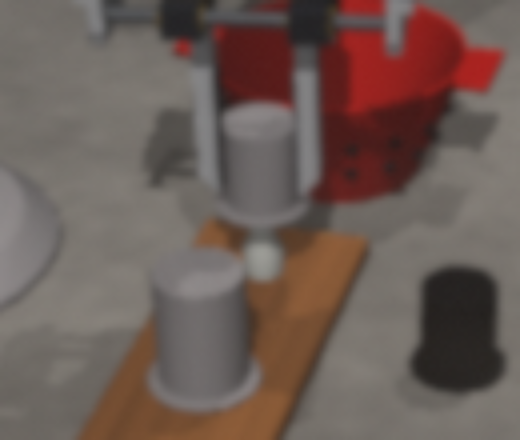

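Cup_xs is over peg 4, so I'm lowering and releasing it.

{"api": "drive_tool", "payload": {"motion": [[[0, 0, 10, 0, 0, 0, 0], [0, 0, 22, 0, 0, 0, 0], [0, 0, 33, 0, 0, 0, 0], [0, 0, 40, 0, 0, 0, 0], [0, 0, 43, 0, 0, 0, 0], [0, 0, 44, 0, 0, 0, 0], [0, 0, 44, 0, 0, 0, 0]]]}}

```text
clock: 10.85
tcp_pos: [621.7, -208.4, 29.7]
ee_rot: [3.141, 0.0, 1.571]
contact_force: [-0.4, 0.2, -1.0]
gripper_width: 41.2
grasp_force: 25.0
```

{"api": "drive_tool", "payload": {"motion": [[[0, 0, 0, 0, 0, 0, 1], [0, 0, 0, 0, 0, 0, 1], [0, 0, 0, 0, 0, 0, 1], [0, 0, 0, 0, 0, 0, 1], [0, 0, 0, 0, 0, 0, 1], [0, 0, -20, 0, 0, 0, 1], [0, 0, -60, 0, 0, 0, 1], [0, 0, -110, 0, 0, 0, 1], [0, 0, -150, 0, 0, 0, 1], [0, 0, -150, 0, 0, 0, 1]]]}}

```text
clock: 11.85
tcp_pos: [625.6, -209.0, 186.2]
ee_rot: [3.13, 0.003, 1.571]
contact_force: [0.7, -1.1, -0.6]
gripper_width: 93.8
grasp_force: 0.0
```

{"api": "drive_tool", "payload": {"motion": [[[283, -171, 0, 0, 0, 0, 1], [283, -171, 0, 0, 0, 0, 1], [283, -171, 0, 0, 0, 0, 1], [283, -171, 0, 0, 0, 0, 1], [283, -171, 0, 0, 0, 0, 1], [283, -171, 0, 0, 0, 0, 1], [283, -171, 0, 0, 0, 0, 1], [283, -171, 0, 0, 0, 0, 1], [283, -171, 30, 0, 0, 0, 1], [283, -171, 60, 0, 0, 0, 1]]]}}

```text
clock: 12.85
tcp_pos: [451.5, 74.1, 119.1]
ee_rot: [3.139, 0.0, 1.571]
contact_force: [-0.1, -0.2, -0.1]
gripper_width: 93.9
grasp_force: 0.0
```

```bash
python3 - <<'E'
from h import *
import cv2
s=bot.get_state();print(s['tcp_pos'])
n="side";p,d=bot.grab_frame(n);W=world(n,d)
for c,z in(((622,-208),67),((638,-100),83),((450.5,74.5),84)):
    k,m,bb,sz,md=blob(n,W,d,pix(n,(*c,z)),z,5,18);print(m,plane(n,k,z),md,sz)
cv2.imwrite("pics/c5.png",p[...,::-1])
E
```

```text
[451.50879665  74.13277651 119.09799981]
178 [ 621.96753715 -207.11605972] [ 622.10961835 -205.37061395   66.0887512 ] [19 26]
276 [638.80911127 -96.86529817] [638.99018163 -98.08964398  82.5131265 ] [24 15]
559 [450.2929962   76.93232295] [450.24402972  76.53005657  83.4798237 ] [32 22]
```

View pics/c5.png

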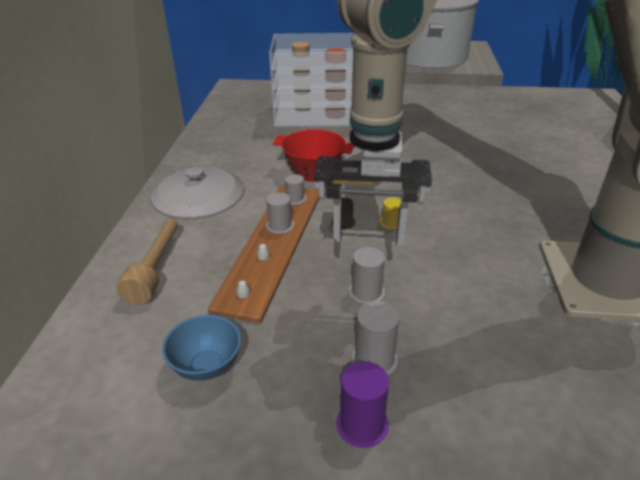

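Cups s and xs are seated at (279,212) and (295,188), and the gripper is over cup_m at (368,260).

{"api": "drive_tool", "payload": {"motion": [[[0, 0, 35, 0, 0, 0, 1], [0, 0, 65, 0, 0, 0, 1], [0, 0, 78, 0, 0, 0, 1], [0, 0, 78, 0, 0, 0, 1], [0, 0, 78, 0, 0, 0, 0], [0, 0, 78, 0, 0, 0, 0], [0, 0, 78, 0, 0, 0, 0], [0, 0, 78, 0, 0, 0, 0], [0, 0, 78, 0, 0, 0, 0], [0, 0, 78, 0, 0, 0, 0]]]}}

```text
clock: 13.9
tcp_pos: [450.3, 74.6, 41.9]
ee_rot: [3.141, 0.0, 1.571]
contact_force: [-0.4, -0.3, 5.5]
gripper_width: 55.7
grasp_force: 25.0
```

{"api": "drive_tool", "payload": {"motion": [[[0, 0, 0, 0, 0, 0, 0], [0, 0, 0, 0, 0, 0, 0], [0, 0, 0, 0, 0, 0, 0], [0, 0, -15, 0, 0, 0, 0], [0, 0, -45, 0, 0, 0, 0], [0, 0, -85, 0, 0, 0, 0], [0, 0, -110, 0, 0, 0, 0], [0, 0, -110, 0, 0, 0, 0]]]}}

```text
clock: 14.7
tcp_pos: [452.6, 75.2, 154.2]
ee_rot: [3.135, -0.001, 1.571]
contact_force: [0.3, -0.5, -1.8]
gripper_width: 56.0
grasp_force: 25.0
```

{"api": "drive_tool", "payload": {"motion": [[[-7, 20, 0, 0, 0, 0, 0], [-18, 55, 0, 0, 0, 0, 0], [-31, 95, 0, 0, 0, 0, 0], [-44, 135, 0, 0, 0, 0, 0], [-56, 170, 0, 0, 0, 0, 0], [-64, 193, 0, 0, 0, 0, 0], [-67, 203, 0, 0, 0, 0, 0], [-67, 203, 0, 0, 0, 0, 0], [-67, 203, 25, 0, 0, 0, 0], [-67, 203, 50, 0, 0, 0, 0]]]}}

```text
clock: 15.7
tcp_pos: [652.4, 8.2, 100.3]
ee_rot: [-3.141, 0.0, 1.572]
contact_force: [-0.1, -0.7, -1.9]
gripper_width: 55.7
grasp_force: 25.0
```

```bash
python3 - <<'E'
from h import *
import cv2
s=bot.get_state();print(s['tcp_pos'],s['contact_force'],s['gripper_width'])
n="side";c=(654,8,60);p,d=bot.grab_frame(n);a,b=pix(n,c).astype(int);cv2.imwrite("pics/c6.png",cv2.resize(p[b-60:b+60,a-65:a+65,::-1],(520,480)))
E
```

```text
[652.40320487   8.22955933 100.32124752] [-0.05717613 -0.70779887 -1.87144974] 55.69746407034504
```

View pics/c6.png

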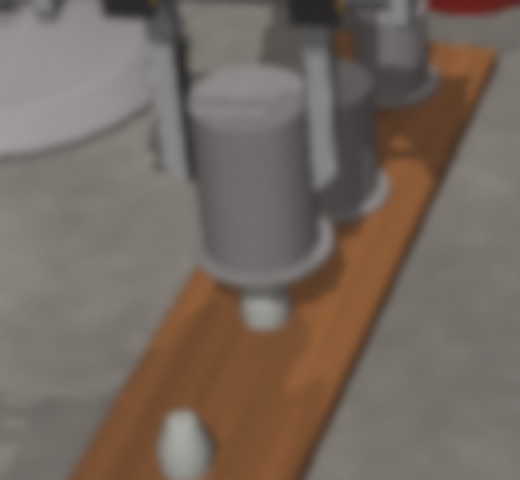

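Cup_m is centred over peg 2 (flange centre about column 265, peg about 265), so I'm lowering and releasing it.

{"api": "drive_tool", "payload": {"motion": [[[0, 0, 10, 0, 0, 0, 0], [0, 0, 22, 0, 0, 0, 0], [0, 0, 33, 0, 0, 0, 0], [0, 0, 40, 0, 0, 0, 0], [0, 0, 43, 0, 0, 0, 0], [0, 0, 44, 0, 0, 0, 0], [0, 0, 44, 0, 0, 0, 0]]]}}

```text
clock: 16.45
tcp_pos: [653.7, 7.8, 57.7]
ee_rot: [3.141, -0.0, 1.571]
contact_force: [-0.1, 0.1, -1.4]
gripper_width: 55.9
grasp_force: 25.0
```

{"api": "drive_tool", "payload": {"motion": [[[0, 0, 0, 0, 0, 0, 1], [0, 0, 0, 0, 0, 0, 1], [0, 0, 0, 0, 0, 0, 1], [0, 0, 0, 0, 0, 0, 1], [0, 0, 0, 0, 0, 0, 1], [0, 0, -20, 0, 0, 0, 1], [0, 0, -60, 0, 0, 0, 1], [0, 0, -110, 0, 0, 0, 1], [0, 0, -140, 0, 0, 0, 1], [0, 0, -140, 0, 0, 0, 1]]]}}

```text
clock: 17.45
tcp_pos: [656.7, 8.3, 203.0]
ee_rot: [3.132, -0.001, 1.571]
contact_force: [0.4, 0.8, 0.2]
gripper_width: 94.4
grasp_force: 0.0
```

{"api": "drive_tool", "payload": {"motion": [[[225, -220, 0, 0, 0, 0, 1], [225, -220, 0, 0, 0, 0, 1], [225, -220, 0, 0, 0, 0, 1], [225, -220, 0, 0, 0, 0, 1], [225, -220, 0, 0, 0, 0, 1], [225, -220, 0, 0, 0, 0, 1], [225, -220, 0, 0, 0, 0, 1], [225, -220, 0, 0, 0, 0, 1], [225, -220, 30, 0, 0, 0, 1], [225, -220, 60, 0, 0, 0, 1]]]}}

```text
clock: 18.45
tcp_pos: [435.8, 231.1, 136.9]
ee_rot: [3.139, 0.0, 1.568]
contact_force: [0.1, -0.7, 0.2]
gripper_width: 93.7
grasp_force: 0.0
```

```bash
python3 - <<'E'
from h import *
import cv2
s=bot.get_state();print(s['tcp_pos'])
n="side";p,d=bot.grab_frame(n);W=world(n,d)
for c,z in(((622,-208),67),((638,-100),83),((654,8),99),((433,232),100)):
    k,m,bb,sz,md=blob(n,W,d,pix(n,(*c,z)),z,5,20);print(m,plane(n,k,z),md,sz)
cv2.imwrite("pics/c7.png",p[...,::-1])
E
```

```text
[435.77129782 231.06168864 136.94354846]
197 [ 622.29923789 -217.59342679] [ 622.80772396 -208.7962857    66.38349214] [21 27]
279 [638.61152621 -96.7636373 ] [638.66899311 -97.21115266  82.54261967] [24 15]
459 [653.56822947  10.69231678] [653.89376665  10.67372647  98.74493116] [30 19]
1032 [433.20861057 235.00326227] [433.15905377 234.51506101  99.69471931] [40 33]
```

View pics/c7.png

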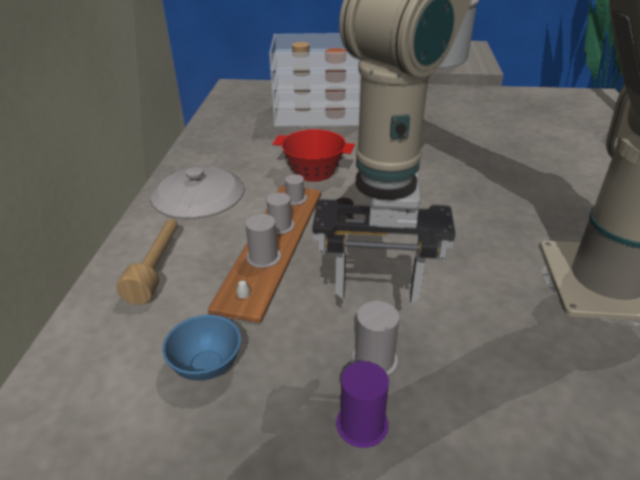

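Cup_m is seated, and the gripper is over cup_l at (377,335).

{"api": "drive_tool", "payload": {"motion": [[[0, 0, 35, 0, 0, 0, 1], [0, 0, 65, 0, 0, 0, 1], [0, 0, 81, 0, 0, 0, 1], [0, 0, 81, 0, 0, 0, 1], [0, 0, 81, 0, 0, 0, 0], [0, 0, 81, 0, 0, 0, 0], [0, 0, 81, 0, 0, 0, 0], [0, 0, 81, 0, 0, 0, 0], [0, 0, 81, 0, 0, 0, 0], [0, 0, 81, 0, 0, 0, 0]]]}}

```text
clock: 19.5
tcp_pos: [433.4, 232.7, 57.2]
ee_rot: [3.141, -0.0, 1.571]
contact_force: [-1.3, -0.8, 6.2]
gripper_width: 62.3
grasp_force: 24.8
```

{"api": "drive_tool", "payload": {"motion": [[[0, 0, 0, 0, 0, 0, 0], [0, 0, 0, 0, 0, 0, 0], [0, 0, 0, 0, 0, 0, 0], [0, 0, -15, 0, 0, 0, 0], [0, 0, -45, 0, 0, 0, 0], [0, 0, -85, 0, 0, 0, 0], [0, 0, -110, 0, 0, 0, 0], [0, 0, -110, 0, 0, 0, 0]]]}}

```text
clock: 20.3
tcp_pos: [435.4, 233.9, 169.5]
ee_rot: [3.136, -0.003, 1.571]
contact_force: [0.2, 0.5, -1.9]
gripper_width: 62.3
grasp_force: 24.8
```

{"api": "drive_tool", "payload": {"motion": [[[-10, 20, 0, 0, 0, 0, 0], [-27, 55, 0, 0, 0, 0, 0], [-47, 95, 0, 0, 0, 0, 0], [-67, 135, 0, 0, 0, 0, 0], [-86, 174, 0, 0, 0, 0, 0], [-104, 209, 0, 0, 0, 0, 0], [-114, 230, 0, 0, 0, 0, 0], [-117, 236, 0, 0, 0, 0, 0], [-117, 236, 25, 0, 0, 0, 0], [-117, 236, 50, 0, 0, 0, 0]]]}}

```text
clock: 21.3
tcp_pos: [668.3, 116.4, 114.9]
ee_rot: [-3.14, -0.0, 1.572]
contact_force: [-0.0, 0.0, -2.7]
gripper_width: 62.5
grasp_force: 24.8
```

```bash
python3 - <<'E'
from h import *
import cv2
s=bot.get_state();print(s['tcp_pos'],s['contact_force'],s['gripper_width'])
n="side";c=(669,116,60);p,d=bot.grab_frame(n);a,b=pix(n,c).astype(int);cv2.imwrite("pics/c8.png",cv2.resize(p[b-70:b+70,a-75:a+75,::-1],(600,560)))
E
```

```text
[668.33897567 116.39202594 114.93581819] [-0.005459    0.04196139 -2.7046178 ] 62.51493812538944
```

View pics/c8.png

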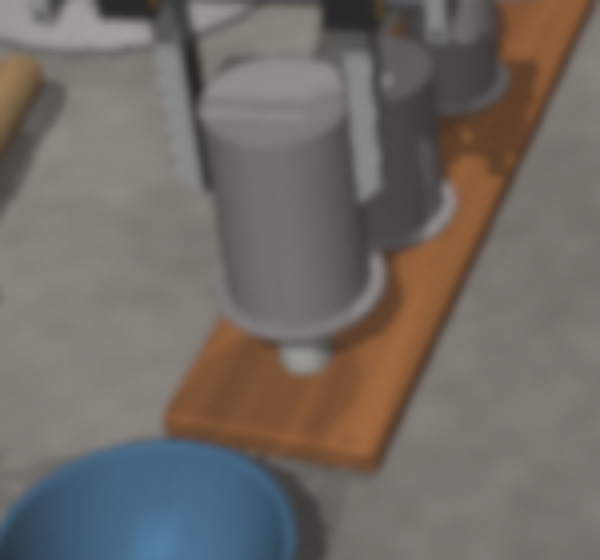

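Cup_l is centred over peg 1 (both near column 302), so I'm lowering and releasing it.

{"api": "drive_tool", "payload": {"motion": [[[0, 0, 10, 0, 0, 0, 0], [0, 0, 22, 0, 0, 0, 0], [0, 0, 33, 0, 0, 0, 0], [0, 0, 40, 0, 0, 0, 0], [0, 0, 43, 0, 0, 0, 0], [0, 0, 44, 0, 0, 0, 0], [0, 0, 44, 0, 0, 0, 0]]]}}

```text
clock: 22.05
tcp_pos: [669.7, 115.8, 72.8]
ee_rot: [3.141, -0.0, 1.571]
contact_force: [-0.4, 0.1, -2.6]
gripper_width: 62.5
grasp_force: 24.8
```

{"api": "drive_tool", "payload": {"motion": [[[0, 0, 0, 0, 0, 0, 1], [0, 0, 0, 0, 0, 0, 1], [0, 0, 0, 0, 0, 0, 1], [0, 0, 0, 0, 0, 0, 1], [0, 0, 0, 0, 0, 0, 1], [0, 0, -20, 0, 0, 0, 1], [0, 0, -60, 0, 0, 0, 1], [0, 0, -110, 0, 0, 0, 1], [0, 0, -130, 0, 0, 0, 1], [0, 0, -130, 0, 0, 0, 1]]]}}

```text
clock: 23.05
tcp_pos: [671.8, 116.6, 206.8]
ee_rot: [3.134, -0.002, 1.571]
contact_force: [0.4, 0.3, 0.7]
gripper_width: 94.0
grasp_force: 0.0
```

{"api": "drive_tool", "payload": {"motion": [[[0, -200, 0, 0, 0, 0, 1], [0, -200, 0, 0, 0, 0, 1], [0, -200, 0, 0, 0, 0, 1], [0, -200, 0, 0, 0, 0, 1], [0, -200, 0, 0, 0, 0, 1], [0, -200, 0, 0, 0, 0, 1], [0, -200, 0, 0, 0, 0, 1]]]}}

```text
clock: 23.75
tcp_pos: [470.7, 115.7, 202.2]
ee_rot: [3.141, -0.001, 1.57]
contact_force: [-0.0, -0.5, -0.3]
gripper_width: 93.7
grasp_force: 0.0
```

```bash
python3 - <<'E'
from h import *
import cv2
s=bot.get_state();print(s['tcp_pos'])
for n in("side","top"):
    p,d=bot.grab_frame(n);W=world(n,d);cv2.imwrite(f"pics/end_{n}.png",p[...,::-1])
    for c,z in(((622,-208),67),((638,-100),83),((654,8),99),((669,116),115)):
        try:
            k,m,bb,sz,md=blob(n,W,d,pix(n,(*c,z)),z,6,18);print(n,m,plane(n,k,z),md,sz)
        except Exception as e:print(n,c,'hidden')
E
```

```text
[470.72448845 115.69766102 202.2280556 ]
side 187 [ 622.0210001  -206.80826847] [ 622.53630325 -205.98956889   66.07361876] [19 25]
side 284 [638.69834159 -96.17507691] [638.88905509 -97.09078961  82.5578933 ] [24 15]
side 467 [653.72855906  11.03360557] [653.87118081  10.53436761  98.65961617] [30 20]
side 737 [668.75407058 119.14283219] [668.76408845 119.07064629 114.8240121 ] [36 26]
top 288 [ 622.25344675 -210.43827523] [ 622.63159993 -210.69398685   65.50262154] [20 19]
top 407 [ 638.97972953 -102.19812725] [ 639.31345296 -102.14292521   81.49582366] [23 23]
top 556 [653.90175463   4.80444355] [653.56997732   4.62504528  97.60530395] [27 26]
top 734 [669.74451418 112.93817187] [670.35333157 112.83676514 113.54821378] [31 31]
```

View pics/end_top.png

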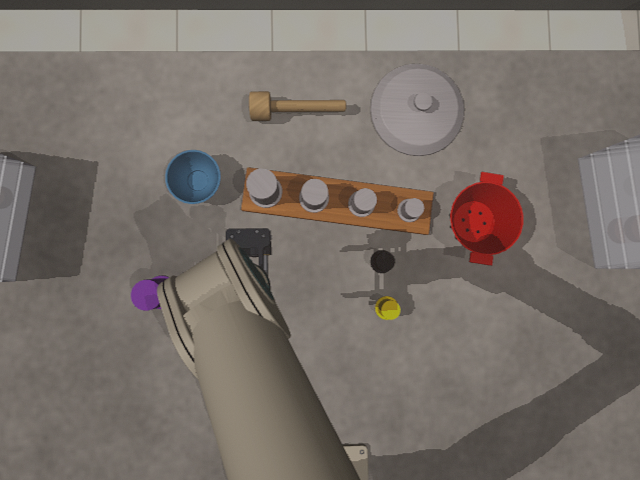

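View pics/end_side.png

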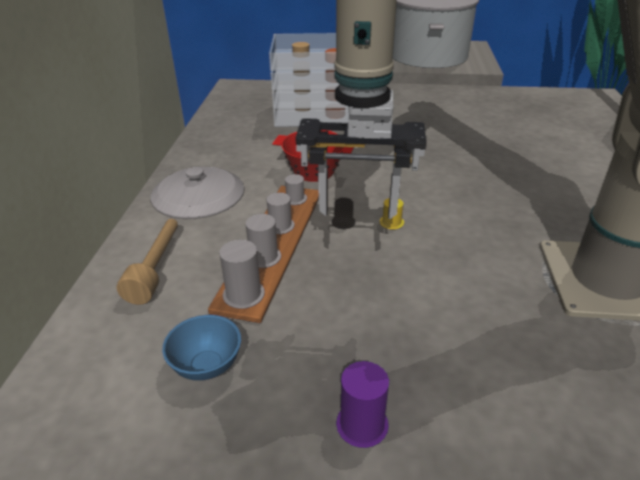

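All four cups are seated in the right order, at (263,187), (314,195), (363,202) and (411,209) in the top view. The bowl and colander haven't moved, and the gripper is clear of everything.

```bash
python3 -c "
from station import bot
print(bot.finish_job())"
```

```text
the job is handed in; nothing more can be done
None
```

The job is handed in: all four cups sit fully down on their pegs, tallest by the blue bowl to shortest by the red colander, with bowl and colander unmoved in the last pictures; no verdict was returned.

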